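# Drive a worn bush out of a mixer's bearing block

### The job

Drive the worn brown bush out of the mixer's bearing block: set the blue catch dish on the bench under the exit end of its bore, then push the bush out from the lipped side with the red-handled drift so that it drops into the dish, not onto the bench, without touching the bush with the fingers. Then lay the drift back in its cradle the way it lay and leave the dish standing with the bush in it. Leave the white bush in its bore and do not disturb the beaker, jar, bottle or pot.

Things in the scene. Friction and masses are not known exactly. Their poses are not given: they have to be found in the camera images.
- block: aluminium bearing block fixed on a white foot; origin on the bench under its middle; +x is the push-out direction. Spans x +-23, y +-62 mm, height 36 to 96. Two horizontal bores along x at y = +30 and -30, axis height 66. x -23 to -9: steel lip with a 20 mm hole (entry side); x -9 to +23: 27 mm bore, open at the exit. Bushes leave only towards +x. A plunger head, 16 mm wide, stands out 12 mm at each y side
- entry_a (a point): centre of the entry hole of the bore at block y = +30, on the entry face (x = -23); axes as the block's, +x into the bore. The white foot under the block spans only x -23 to -1 (y +-62; ears 8 mm high with 13 mm bolts to y +-85), so that the exit end overhangs by 24 mm, with 36 mm of free height beneath for the dish
- entry_b (a point): centre of the entry hole of the bore at block y = -30, on the entry face; axes as the block's, +x into the bore
- worn_center (a point): centre of the worn bush: brown cylinder, 26 mm diameter, 38 mm long along its x. It starts in either bore, against the lip, standing 6 mm out of the exit. A spring pad in the bore grips it: it takes 6 to 12 N to move until it has gone 19 mm, then slides and tips out freely; its tail leaves the bore after 32 mm and it drops close to the exit face. It lies on its side in the dish
- worn: the worn brown bush itself, origin at its centre
- good_center (a point): centre of the good white bush, same size, in the other bore; it stays there
- drift_grip (a point): centre of the drift's red square handle (70 x 20 x 20 mm, length along x). From the handle's front (x = +35) a 12 mm steel rod runs 85 mm along +x to the tip at x = +120. About 140 g. It starts lying level in its cradle, handle centre 62 mm above the bench
- drift_tip (a point): tip of the drift's rod, 120 mm ahead of the handle centre along the drift's x; axes as the drift's
- drift: the drift itself, origin at the handle's centre, x towards the tip
- rest (a point): where the handle's centre belongs in the fixed grey cradle, 62 mm above the bench; x points where the tip points. Base plate 8 mm thick, x -50 to +120, y +-30. Two uprights 8 mm thick: at x = -31 a flat saddle with flared horns (67 mm high, y +-30) under the handle; at x = +80 a 90 degree V (72 mm high, y +-21) under the rod. The handle's middle is free at the sides and below
- dish_center (a point): centre, half-way up (13 mm), of the blue catch dish: open tray, outside 100 (x) x 62 (y) x 26 mm high, walls and floor 4 mm; it starts on the bench, upright, about 150 g
- dish_lug (a point): grip point on the dish's upright square lug (18 x 18 mm, 45 mm high above the bench) beyond the dish's +x end on a low 10 mm tongue, on the centre line, 74 mm from the dish centre (15 mm of free gap to the dish's wall); this point is 32.5 mm above the dish's underside; axes as the dish's
- beaker_mid (a point): middle of a glass beaker, 64 mm diameter, 85 mm high: bystander
- jar_mid (a point): middle of a glass jar, 60 mm diameter, 65 mm high: bystander
- reagent_mid (a point): middle of an amber bottle, 56 mm diameter, 150 mm high: bystander
- cream_mid (a point): middle of a white pot with a black lid, 52 mm diameter, 70 mm high: bystander
Things that resemble listed ones, but are neither listed nor needed, are in the scene too. Of the things that look like the drift, the largest one is meant. There is more than one size of the part that bears dish_center; the job needs the smaller.

How it is judged:
On the way, in this order (a step that is already met when the one before it is completed fails the run):
1. the drift pushes the worn bush along its bore (contact force between drift and worn above 1 N and x of worn_center in the frame of block between 0.015 and 0.04 m and angle between worn_center's own x axis and vertical above 1.4 rad), for 0.05 s.
2. the worn bush lies in the dish (x of worn_center in the frame of dish_center between -0.046 and 0.046 m and y of worn_center in the frame of dish_center between -0.027 and 0.027 m and z of worn_center in the frame of dish_center below 0.016 m), for 0.2 s.
At the end, for the whole second after the job is handed in: The worn bush lies at rest in the dish; the dish stands flat on the bench; the drift lies at rest in its cradle, tip the same way as at the start, handle centre within 15 mm along, 8 mm across and 6 mm in height of its place and within 0.12 rad of its direction; the white bush has not moved by 4 mm (all of step 2 and x of drift_grip in the frame of rest between -0.015 and 0.015 m and y of drift_grip in the frame of rest between -0.008 and 0.008 m and z of drift_grip in the frame of rest between -0.006 and 0.006 m and angle between the x axis of drift_grip and the x axis of rest, either way round below 0.12 rad and x of drift_tip in the frame of rest above 0.09 m and angle between dish_center's own z axis and vertical below 0.08 rad and height (world z) of dish_center below 0.018 m and linear speed of each of worn, drift below 0.02 m/s and distance of good_center from where it was at the start of the episode below 0.004 m); the robot touches nothing.
It fails at once if the worn bush falls on the bench (contact force between worn and table above 0.2 N).
It fails at once if the fingers touch the worn bush (contact force between worn and the fingers above 0.5 N).
It fails at once if the white bush is shifted by 4 mm (distance of good_center from where it was at the start of the episode above 0.004 m).
It fails at once if the beaker, jar, bottle or pot is moved by 20 mm or tipped (distance of any of beaker_mid, jar_mid, reagent_mid, cream_mid from where it was at the start of the episode above 0.02 m or angle between any of beaker_mid, jar_mid, reagent_mid, cream_mid's own z axis and vertical above 0.3 rad).
It also fails if it takes over 69 s, if anything falls off the work surface, if the arm or the gripper's body presses on something with over 40 N, if the wrist force passes 120 N, or if a joint passes its speed limit or range.

### The arm

A 6-joint arm with a two-finger parallel gripper is mounted at the origin on the work surface. World frame = base frame: x ahead of the robot, y to its left, z up, the work surface at z = 0. Lengths are in m, angles in rad, forces in N, time in s.
With the tool pointing down it reaches from about 0.3 to 1 m from the base axis. Payload 5.1 kg.
Tool frame: the origin (TCP) lies between the finger pads; the fingertips stand ahead of it and the grasp point (between the pads) lies 11 mm behind it (robot.tip_reach is the z of the fingertips in the tool frame, in m); z points along the fingers, y is the direction in which the jaws open and shut (so a half turn about z gives the same grasp; the last joint's range is limited). The gripper opens to 95 mm and grips with 3 to 60 N. Pads are 20 mm wide; open, the fingers measure 119 mm over their backs; the gripper's body (75 mm by 180 mm) begins 59 mm behind the grasp point.
Start: joints at [1.147, 0.124, 1.65, -0, 1.367, -0.083], TCP at [0.217, 0.613, 0.223] pointing down, gripper open.
Joint ranges: [-2.61, 2.61], [-1.02, 2.33], [0.03, 2.71], [-1.35, 4.49], [0.32, 2.68], [-2.91, 2.91]. Speed limits (rad/s): [2.57, 2.57, 3.14, 3.14, 3.14, 3.14].

### API

Orientations are given as a rotation vector (axis times angle).
In Python, from rig import robot, vision, workorder gives the robot as it stands. The module is installed in compiled form; this text tells all that it offers.
- The arm moves only by the tool move_arm, never from a script. Its argument "moves" is a list of rows, each a list of 4 numbers: the shift along the world's x, y, z in m, then the turn about the world's z in rad. In form: [[tx, ty, tz, yaw], ...]. A call has 1 to 20 rows; each row shifts and turns the commanded pose from where the row before left it; what a row does not reach is not made up. A row lasts 1/8 s, in which the tool goes at most 62.5 mm and 10.7 degrees, less where a joint would pass 70% of its speed; a pose out of reach is approached as far as the arm can. A call is refused whole if a number of a shift passes 0.0625 or a number of a turn 0.188, either way. A call with a gripper value outside its range is refused whole. "claw" is the finger opening in m, from 0 to 0.0951, set as the call begins (left out, the last holds). The fingers move at their own pace and stop on an object; the grip force is fixed at half the most. Time passes only in rows, so rows that do not move let the fingers close. It gives the time, the measured TCP pose, the force and the opening at its end, in the units of the state.
- robot.state(): the state, without advancing time (a new reading comes with each control period).
- vision.snapshot(name): name is "side" or "top"; returns a dict with "image" (400x640x3 uint8, blue, green, red), "fovy" (degrees; the focal length in pixels is half the picture's height over the tangent of half this angle, whatever the lens; pixels are square), "cx", "cy" (the principal point, pixels), "k1" (the pictures are not rectified: a ray, as slopes to the right and down, at radius r is drawn at 1 + k1 r^2 times it, then the intrinsics apply), "world_from_camera" (4x4, takes a point from camera to world coordinates). Camera axes: x right, y down, z forward; pixel columns grow to the right and rows downward; lengths in m; the calibration is good to about 2 mm. A picture is of the moment at which its call begins. There is no depth.
- workorder.close_job(): hands the job in, once; it reports no verdict.
The state is a dict: "time": time; "qpos": joint angles; "joint_velocities": joint speeds; "tau": joint torques, N m; "eef_pos": TCP position; "ee_rot": TCP orientation; "force": force on the tool from outside, world axes, zero at the start; "moment": the same for the moment, N m; "opening": opening from 0.0 (shut) to 1.0 (fully open).
Only numpy, scipy, OpenCV 4.12 (cv2) and the standard library are available. Lean on these libraries where they do the work, as an engineer would, in place of code of your own. Each camera call takes 0.05 s, during which the arm holds its last target.

## Working session

There is one attempt and no reset: what is moved stays moved. The work goes in short steps, Python scripts to look and compute and a tool call to move; the robot and the scene stay as the last step left them, time stands still between calls to the robot, and variables do not carry over. Pictures are saved under pics/ and viewed, and the job is handed in when it is done.

Besides the shell and the picture viewer there is one more tool, called after "Call:" as a command line: name --pt "numbers of a row" for each row, then --argument value for the rest. move_arm: Moves the arm, as the interface text tells. Its arguments: {"type":"object","properties":{"moves":{"type":"array"},"claw":{"type":"number"}},"required":["moves"]}

```bash
mkdir -p pics; python3 - <<'E'
from rig import robot, vision
import cv2
for n in ("side","top"):
    s=vision.snapshot(n); cv2.imwrite(f"pics/{n}0.png",s["image"])
    print(n,s["fovy"],s["cx"],s["cy"],s["k1"],s["world_from_camera"].round(4).tolist())
print(robot.state(), robot.tip_reach)
E
```

```text
side 57.4847596000251 320.6329947277495 195.80948631746352 -0.06783834236281235 [[0.9862, -0.0834, 0.1429, 0.3936], [-0.1639, -0.6122, 0.7736, -0.6934], [0.023, -0.7863, -0.6174, 0.6393], [0.0, 0.0, 0.0, 1.0]]
top 43.45659098606047 318.83163884297903 214.04089742484695 -0.012737426223683955 [[-0.0049, -0.9901, 0.14, 0.3226], [-1.0, 0.0039, -0.0075, 0.0396], [0.0069, -0.1401, -0.9901, 1.5614], [0.0, 0.0, 0.0, 1.0]]
{'time': 0.1, 'qpos': array([ 1.14742356e+00,  1.24437278e-01,  1.65154850e+00,  1.02585748e-05,
        1.36749044e+00, -8.26114284e-02]), 'joint_velocities': array([ 0.00046636, -0.00115724, -0.00266951,  0.00021166,  0.00024201,
       -0.00105989]), 'tau': array([-9.78551507e-04, -4.18878651e+01, -3.61097288e+01,  7.75592797e-02,
        4.61226306e-02, -6.72739952e-05]), 'eef_pos': array([0.21702999, 0.61209304, 0.2215051 ]), 'ee_rot': array([-5.32602062e-01, -3.09562726e+00,  2.86013274e-03]), 'force': array([-0.51620025, -0.38746106,  0.10863207]), 'moment': array([ 0.01795874,  0.05576499, -0.03992478]), 'opening': 1.0008328421434685} 0.008
```

View pics/side0.png

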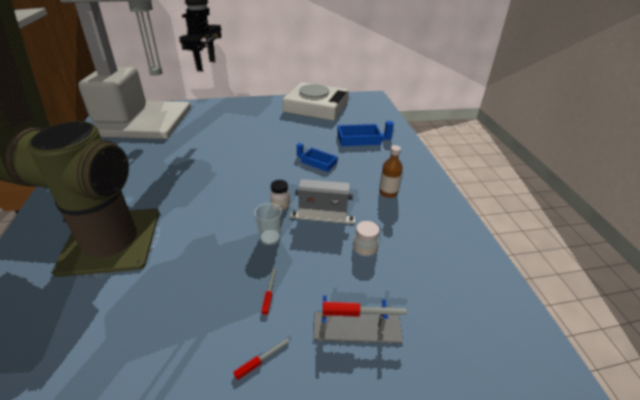

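View pics/top0.png

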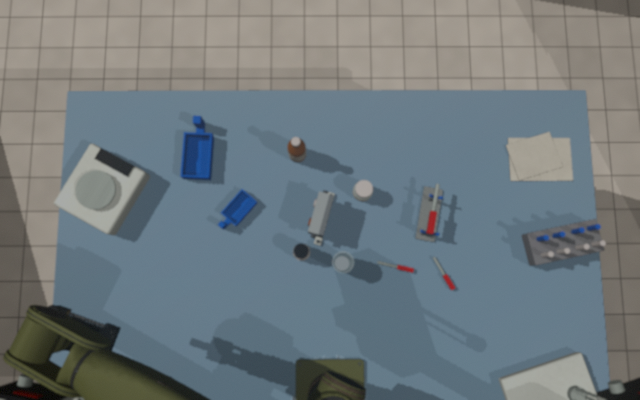

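```bash
python3 - <<'E'
import cv2
t=cv2.imread("pics/top0.png"); s=cv2.imread("pics/side0.png")
cv2.imwrite("pics/t1.png",cv2.resize(t[120:300,200:460],None,fx=3,fy=3,interpolation=cv2.INTER_CUBIC))
cv2.imwrite("pics/s1.png",cv2.resize(s[130:270,240:420],None,fx=4,fy=4,interpolation=cv2.INTER_CUBIC))
cv2.imwrite("pics/s2.png",cv2.resize(s[260:390,220:420],None,fx=4,fy=4,interpolation=cv2.INTER_CUBIC))
E
```

```text
(no output)
```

View pics/t1.png

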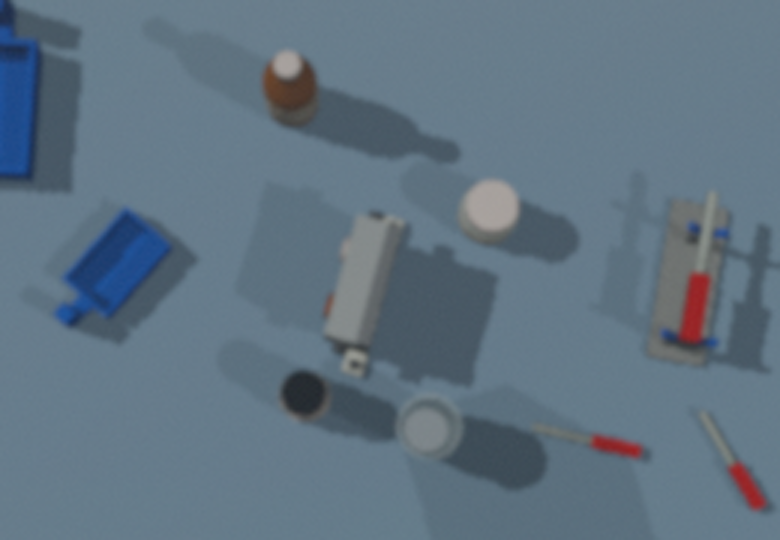

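View pics/s1.png

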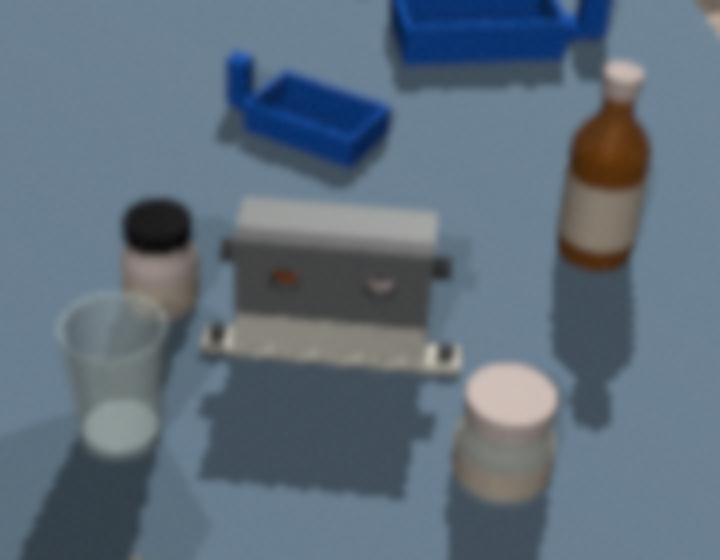

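View pics/s2.png

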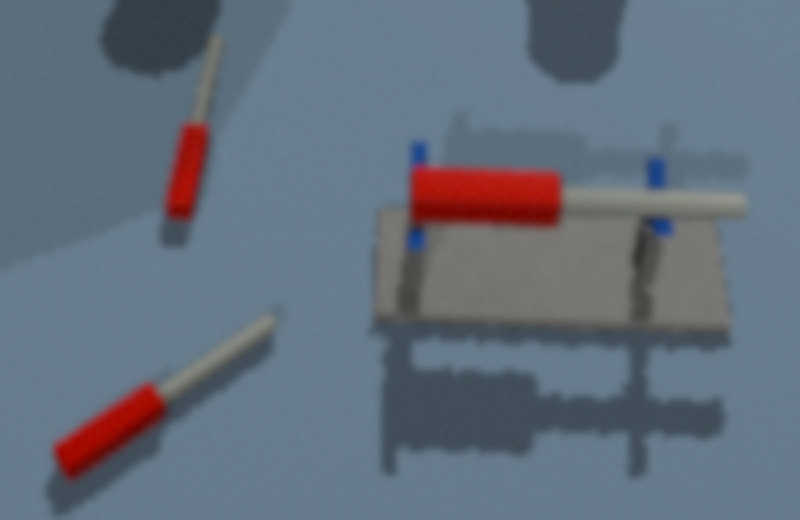

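```bash
cat > h.py <<'E'
import cv2, numpy as np
from rig import robot, vision
def snap(n,fn=None):
    s=vision.snapshot(n)
    if fn: cv2.imwrite(fn,s["image"])
    return s
def cal(s):
    f=s["image"].shape[0]/2/np.tan(np.radians(s["fovy"])/2)
    K=np.array([[f,0,s["cx"]],[0,f,s["cy"]],[0,0,1]]); return K,np.array([s["k1"],0,0,0.]),s["world_from_camera"]
def rays(s,uv):
    K,d,T=cal(s); p=cv2.undistortPoints(np.float64(uv).reshape(-1,1,2),K,d).reshape(-1,2)
    D=np.c_[p,np.ones(len(p))]@T[:3,:3].T
    return T[:3,3],D
def onz(s,uv,z):
    o,D=rays(s,uv); return o+D*((z-o[2])/D[:,2])[:,None]
def tri(s1,u1,s2,u2):
    o1,d1=rays(s1,[u1]);o2,d2=rays(s2,[u2]);d1,d2=d1[0],d2[0]
    A=np.c_[d1,-d2];t=np.linalg.lstsq(A,o2-o1,rcond=None)[0]
    a,b=o1+t[0]*d1,o2+t[1]*d2
    return (a+b)/2,np.linalg.norm(a-b)
def proj(s,P):
    K,d,T=cal(s);M=np.linalg.inv(T);r=cv2.Rodrigues(M[:3,:3])[0]
    return cv2.projectPoints(np.float64(P).reshape(-1,1,3),r,M[:3,3],K,d)[0].reshape(-1,2)
def blobs(m,mn=30):
    n,l,st,c=cv2.connectedComponentsWithStats(m.astype(np.uint8))
    out=[]
    for i in range(1,n):
        if st[i,4]>=mn:
            cn=max(cv2.findContours((l==i).astype(np.uint8),0,2)[0],key=cv2.contourArea)
            out.append((st[i,4],c[i],cv2.boxPoints(cv2.minAreaRect(cn)),l==i))
    return out
def masks(im):
    h=cv2.cvtColor(im,cv2.COLOR_BGR2HSV).astype(int);H,S,V=h[...,0],h[...,1],h[...,2]
    return dict(red=((H<6)|(H>174))&(S>170)&(V>90),blue=(H>108)&(H<125)&(S>190),
      black=(V<60),white=(S<60)&(V>120))
E
python3 - <<'E'
from h import *
S=snap("side");T=snap("top")
for n,s in(("side",S),("top",T)):
    for k in("red","blue"):
        for b in blobs(masks(s["image"])[k],8):
            print(n,k,b[0],b[1].round(1),b[2].round(1).tolist())
m=masks(T["image"])
b=[b for b in blobs(m["red"]) if 420<b[1][0]<445][0]
print("handle top ctr",onz(T,[b[1]],.072), onz(T,b[2],.072).round(4))
for b in blobs(m["blue"],60):
    print("blue z0",onz(T,[b[1]],.026).round(4),onz(T,b[2],.026).round(4).tolist())
E
```

```text
side red 130 [266.2 302.7] [[261.1000061035156, 312.6000061035156], [265.3999938964844, 291.1000061035156], [271.29998779296875, 292.29998779296875], [267.0, 313.79998779296875]]
side red 441 [340.9 308.7] [[322.6000061035156, 313.8999938964844], [323.1000061035156, 301.8999938964844], [359.29998779296875, 303.29998779296875], [358.8999938964844, 315.3999938964844]]
side red 249 [247.  367.4] [[232.39999389648438, 372.20001220703125], [256.79998779296875, 355.3999938964844], [261.70001220703125, 362.5], [237.1999969482422, 379.29998779296875]]
side blue 10 [363.9 143.9] [[360.0, 144.0], [360.0, 143.0], [368.0, 143.0], [368.0, 144.0]]
side blue 29 [305.4 152.8] [[298.3999938964844, 152.8000030517578], [301.0, 147.0], [311.8999938964844, 151.89999389648438], [309.3999938964844, 157.60000610351562]]
side blue 9 [301.4 158.2] [[299.70001220703125, 155.10000610351562], [300.70001220703125, 154.6999969482422], [303.5, 161.8000030517578], [302.5, 162.1999969482422]]
side blue 42 [329.  164.8] [[319.5, 167.39999389648438], [332.70001220703125, 157.10000610351562], [336.6000061035156, 162.10000610351562], [323.3999938964844, 172.39999389648438]]
top red 102 [431.2 222.2] [[427.20001220703125, 231.89999389648438], [430.6000061035156, 211.39999389648438], [435.29998779296875, 212.1999969482422], [431.8999938964844, 232.60000610351562]]
top red 30 [405.1 268.4] [[398.6000061035156, 268.0], [399.0, 266.0], [412.20001220703125, 268.8999938964844], [411.79998779296875, 271.0]]
top red 42 [448.7 281.8] [[443.6000061035156, 276.29998779296875], [446.0, 274.79998779296875], [453.6000061035156, 287.0], [451.20001220703125, 288.5]]
handle top ctr [[ 0.50725596 -0.3083789   0.072     ]] [[ 0.4782 -0.2952  0.072 ]
 [ 0.5398 -0.3076  0.072 ]
 [ 0.5374 -0.3217  0.072 ]
 [ 0.4757 -0.3092  0.072 ]]
```

```bash
python3 - <<'E'
from h import *
S=snap("side");T=snap("top")
print("tip",tri(S,(406,311.5),T,(437.4,184)))
print("red ctr",tri(S,(340.9,308.7),T,(431.4,222.2)))
# block corners top plane z=.096 in top zoom; 
c=np.array([[360,212],[404,222],[368,352],[326,340]])/3+[200,120]
print("block top visible",onz(T,c,.096).round(4).tolist())
im=T["image"]
cv2.imwrite("pics/tb.png",cv2.resize(im[180:255,290:350],None,fx=8,fy=8,interpolation=cv2.INTER_CUBIC))
cv2.imwrite("pics/td.png",cv2.resize(im[180:235,210:265],None,fx=10,fy=10,interpolation=cv2.INTER_CUBIC))
im=S["image"]
cv2.imwrite("pics/sb.png",cv2.resize(im[170:230,280:365],None,fx=8,fy=8,interpolation=cv2.INTER_CUBIC))
cv2.imwrite("pics/sd.png",cv2.resize(im[135:180,290:345],None,fx=10,fy=10,interpolation=cv2.INTER_CUBIC))
E
```

```text
tip (array([ 0.62631306, -0.33392391,  0.06241706]), np.float64(0.0012359950563869606))
red ctr (array([ 0.50830176, -0.31063464,  0.06455097]), np.float64(0.00033069293247451275))
block top visible [[0.5999, 0.0248, 0.096], [0.5897, -0.0187, 0.096], [0.4609, 0.0177, 0.096], [0.4728, 0.0587, 0.096]]
```

View pics/tb.png

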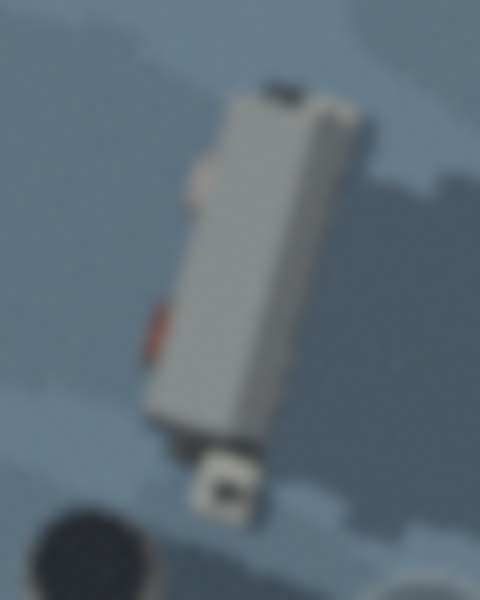

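View pics/td.png

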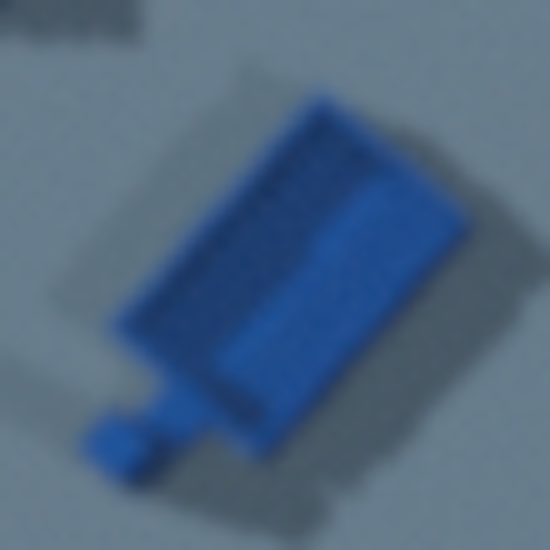

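View pics/sb.png

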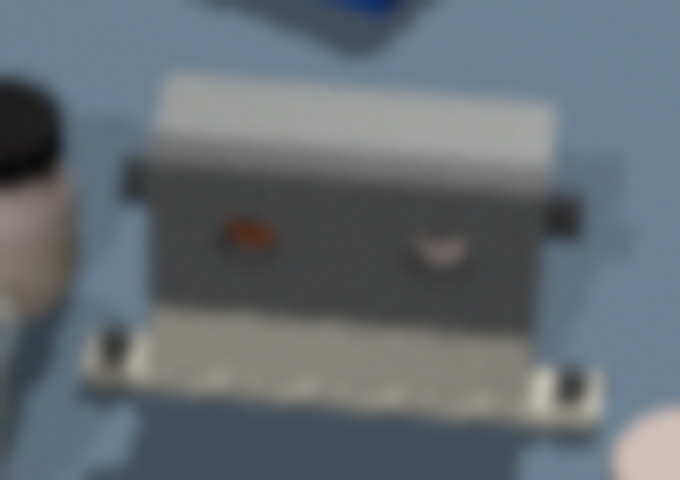

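View pics/sd.png

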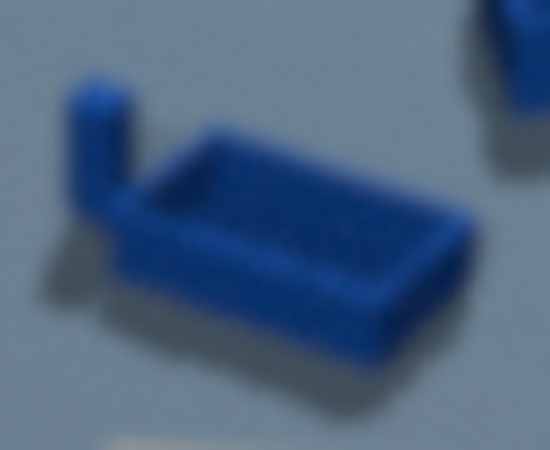

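```bash
python3 - <<'E'
from h import *
S=snap("side");T=snap("top")
q=lambda p,o,k:(np.array(p,float)+.5)/k-.5+o
r=lambda a:np.round(a,4).tolist()
hb=onz(S,q([[249,235],[440,248]],[280,170],8),.066);print("holes",r(hb),np.linalg.norm(hb[0]-hb[1]))
d=hb[0]-hb[1];print("y dir",np.degrees(np.arctan2(d[1],d[0])))
e=onz(T,q([[228,98],[148,412]],[290,180],8),.096);d=e[1]-e[0];print("exit top edge",r(e),np.linalg.norm(d),np.degrees(np.arctan2(d[1],d[0])))
f=onz(S,q([[150,310],[533,336]],[280,170],8),.036);d=f[0]-f[1];print("entry bottom edge z36",r(f),np.linalg.norm(d),np.degrees(np.arctan2(d[1],d[0])))
f=onz(S,q([[165,73],[556,103]],[280,170],8),.096);d=f[0]-f[1];print("exit top edge side",r(f),np.linalg.norm(d),np.degrees(np.arctan2(d[1],d[0])))
b=onz(T,q([[325,105],[228,490]],[290,180],8)*1,.02);print("bolts",r(b))
c=onz(T,q([[318,92],[474,222],[260,458],[112,328]],[210,180],10),.026);print("dish T",r(c),r(c.mean(0)),[r(np.linalg.norm(c[i]-c[i-1])) for i in range(4)])
c2=onz(S,q([[215,122],[478,220],[372,308],[112,202]],[290,135],10),.026);print("dish S",r(c2),r(c2.mean(0)),[r(np.linalg.norm(c2[i]-c2[i-1])) for i in range(4)])
for c in(c,c2):
  a=(c[2]+c[3]-c[0]-c[1]);print(np.degrees(np.arctan2(a[1],a[0])))
print("lug T",r(onz(T,q([[122,447]],[210,180],10),.045)),"S",r(onz(S,q([[101,92]],[290,135],10),.045)))
P=lambda u,z,o=(200,120):r(onz(T,q([u],o,3),z))
print("bottle",P((288,62),.15),"pot black",P((305,393),.07),"jar",P((491,208),.065),"beaker",P((430,428),.0))
E
```

```text
holes [[0.4994, 0.0157, 0.066], [0.5578, 0.0011, 0.066]] 0.06017509910590357
y dir 165.9871860382541
exit top edge [[0.5965, 0.0305, 0.096], [0.4795, 0.0604, 0.096]] 0.12071753595862542 165.66245288347628
entry bottom edge z36 [[0.468, 0.019, 0.036], [0.5872, -0.0104, 0.036]] 0.12269085200904238 166.12046987894195
exit top edge side [[0.4791, 0.0644, 0.096], [0.6, 0.0318, 0.096]] 0.12524017706307014 164.89735259235457
bolts [[0.6078, -0.0078, 0.02], [0.4573, 0.0308, 0.02]]
dish T [[0.6201, 0.2686, 0.026], [0.579, 0.2196, 0.026], [0.5056, 0.2845, 0.026], [0.5462, 0.331, 0.026]] [0.5627, 0.2759, 0.026] [0.0967, 0.064, 0.098, 0.0617]
dish S [[0.5472, 0.3369, 0.026], [0.6211, 0.2664, 0.026], [0.5788, 0.221, 0.026], [0.5076, 0.2918, 0.026]] [0.5636, 0.279, 0.026] [0.06, 0.1022, 0.0621, 0.1005]
139.1648796567814
-132.12081713566792
lug T [[0.5069, 0.3235, 0.045]] S [[0.5087, 0.3284, 0.045]]
bottle [[0.7384, 0.0951, 0.15]] pot black [[0.4238, 0.0809, 0.07]] jar [[0.6105, -0.1071, 0.065]] beaker [[0.3918, -0.0464, 0.0]]
```

Call:
move_arm --pt "0.036 -0.036 -0.01 -0.05" --pt "0.036 -0.036 -0.01 -0.05" --pt "0.036 -0.036 -0.01 -0.05" --pt "0.036 -0.036 -0.01 -0.05" --pt "0.036 -0.036 -0.01 -0.05" --pt "0.036 -0.036 -0.01 -0.05" --pt "0.036 -0.036 -0.01 -0.05" --pt "0.039 -0.034 -0.01 -0.043" --pt "0 0 0 0" --pt "0 0 0 0" --claw 0.06

```text
time: 1.65
eef_pos: [0.5081, 0.3268, 0.1427]
ee_rot: [-1.127, -2.932, -0.0]
force: [-0.5, 0.1, 0.2]
opening: 0.631
```

Call:
move_arm --pt "0 0 -0.025 0" --pt "0 0 -0.025 0" --pt "0 0 -0.02 0" --pt "0 0 0 0"

```text
time: 2.15
eef_pos: [0.5065, 0.3267, 0.0708]
ee_rot: [-1.124, -2.931, 0.004]
force: [-0.2, 0.0, 0.9]
opening: 0.629
```

```bash
python3 - <<'E'
from h import *
S=snap("side")
cv2.imwrite("pics/s3.png",cv2.resize(S["image"][90:190,260:380],None,fx=6,fy=6,interpolation=cv2.INTER_CUBIC))
E
```

```text
(no output)
```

View pics/s3.png

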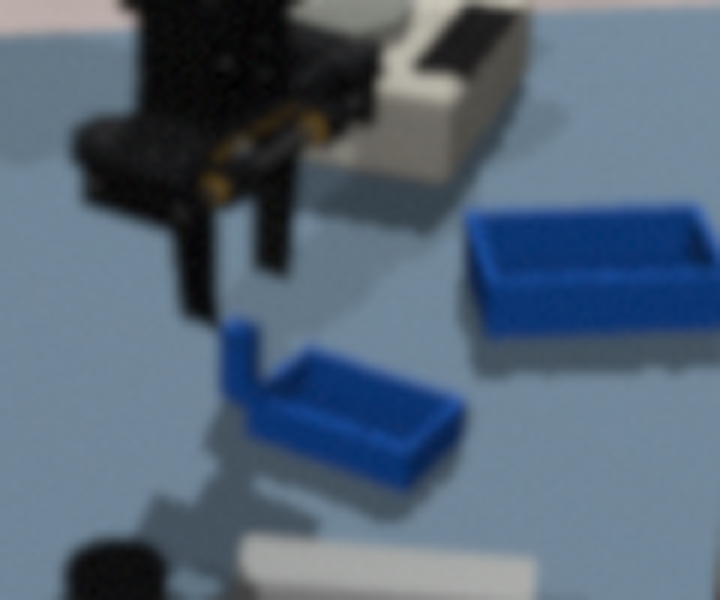

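Call:
move_arm --pt "0 0 -0.023 0" --pt "0 0 -0.022 0" --pt "0 0 0 0"

```text
time: 2.58
eef_pos: [0.5076, 0.3265, 0.0271]
ee_rot: [-1.126, -2.931, 0.002]
force: [0.2, -0.4, 0.1]
opening: 0.633
```

Call:
move_arm --pt "0 0 0 0" --pt "0 0 0 0" --pt "0 0 0 0" --pt "0 0 0 0" --claw 0.01

```text
time: 3.08
eef_pos: [0.5085, 0.3267, 0.0281]
ee_rot: [1.127, 2.932, 0.001]
force: [0.3, 0.8, -0.3]
opening: 0.267
```

Call:
move_arm --pt "0 0 0 0" --pt "0 0 0 0" --pt "0 0 0.01 0" --pt "0 0 0.01 0" --pt "0.007 -0.009 0 -0.136" --pt "0.007 -0.009 0 -0.136" --pt "0.007 -0.009 0 -0.136" --pt "0.007 -0.009 0 -0.136" --pt "0.007 -0.009 0 -0.136" --pt "0.007 -0.009 0 -0.136" --pt "0.006 -0.009 0 -0.136" --pt "0.005 -0.009 0 -0.134" --pt "0 0 0 0" --pt "0 0 0 0"

```text
time: 4.82
eef_pos: [0.5613, 0.2549, 0.048]
ee_rot: [-2.478, -1.931, -0.001]
force: [-0.4, 0.2, -0.9]
opening: 0.185
```

```bash
python3 - <<'E'
from h import *
S=snap("side");T=snap("top")
cv2.imwrite("pics/s4.png",cv2.resize(S["image"][110:240,240:380],None,fx=4,fy=4,interpolation=cv2.INTER_CUBIC))
cv2.imwrite("pics/t4.png",cv2.resize(T["image"][130:260,180:360],None,fx=4,fy=4,interpolation=cv2.INTER_CUBIC))
E
```

```text
(no output)
```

View pics/s4.png

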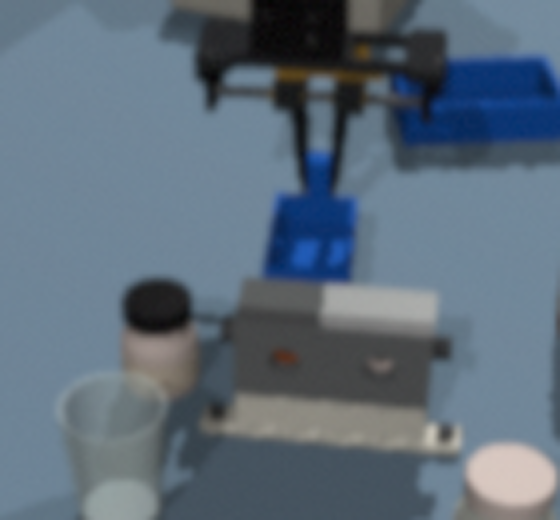

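View pics/t4.png

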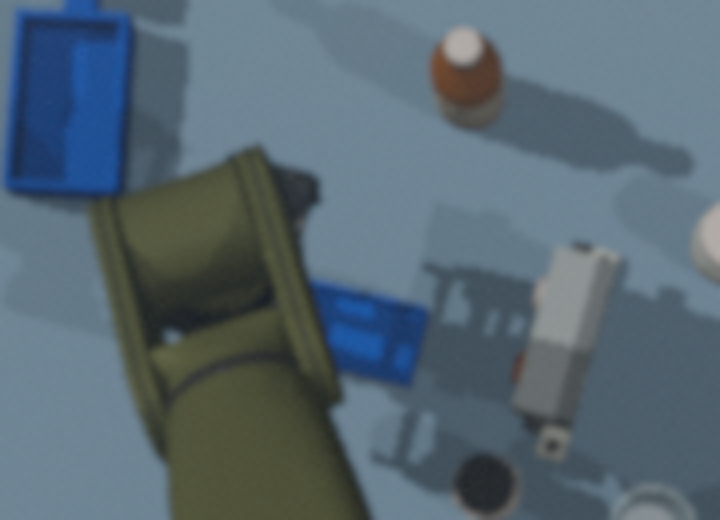

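Call:
move_arm --pt "0 0 -0.008 0" --pt "0 0 -0.008 0" --pt "-0.0025 -0.0097 0 0" --pt "-0.0025 -0.0097 0 0" --pt "-0.0025 -0.0097 0 0" --pt "-0.0025 -0.0097 0 0" --pt "-0.0025 -0.0097 0 0" --pt "-0.0025 -0.0097 0 0" --pt "-0.0025 -0.0097 0 0" --pt "-0.0025 -0.0097 0 0" --pt "-0.0025 -0.0097 0 0" --pt "-0.0025 -0.0097 0 0" --pt "0 0 -0.002 0" --pt "0 0 -0.0015 0" --pt "0 0 0 0"

```text
time: 6.8
eef_pos: [0.5363, 0.1578, 0.028]
ee_rot: [-2.48, -1.929, 0.0]
force: [-0.1, 0.0, -0.9]
opening: 0.187
```

Call:
move_arm --pt "0 0 0 0" --pt "0 0 0 0" --pt "0 0 0 0" --pt "0 0 0.015 0" --pt "0 0 0.03 0" --pt "0 0 0.04 0" --pt "0 0 0.05 0" --pt "0 0 0.05 0" --claw 0.06

```text
time: 7.8
eef_pos: [0.5362, 0.1576, 0.2159]
ee_rot: [2.48, 1.928, 0.002]
force: [-0.4, 0.4, 0.1]
opening: 0.63
```

```bash
python3 - <<'E'
from h import *
S=snap("side")
cv2.imwrite("pics/s5.png",cv2.resize(S["image"][110:240,240:380],None,fx=4,fy=4,interpolation=cv2.INTER_CUBIC))
E
```

```text
(no output)
```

View pics/s5.png

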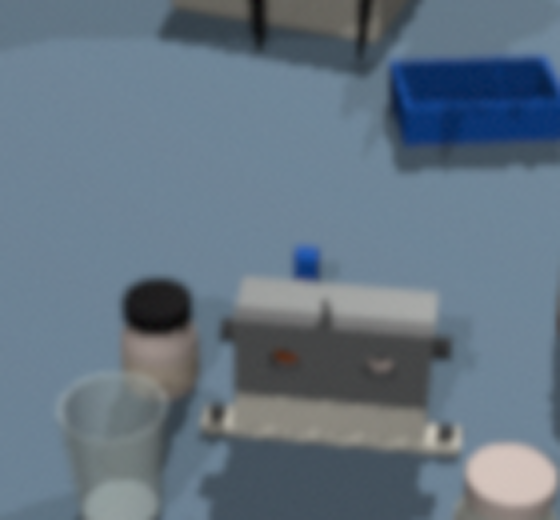

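Call:
move_arm --pt "-0.002 -0.039 0 -0.1265" --pt "-0.002 -0.039 0 -0.1265" --pt "-0.002 -0.039 0 -0.1265" --pt "-0.002 -0.039 0 -0.1265" --pt "-0.002 -0.039 0 -0.1265" --pt "-0.002 -0.039 0 -0.1265" --pt "-0.002 -0.039 0 -0.1265" --pt "-0.002 -0.039 0 -0.1265" --pt "-0.002 -0.039 -0.015 -0.1265" --pt "-0.003 -0.039 -0.015 -0.1265" --pt "-0.003 -0.039 -0.015 -0.1265" --pt "-0.004 -0.038 -0.015 -0.1265" --pt "0 0 0 0" --pt "0 0 0 0"

```text
time: 9.6
eef_pos: [0.5085, -0.3092, 0.154]
ee_rot: [3.127, -0.307, 0.001]
force: [0.5, 0.3, 0.3]
opening: 0.63
```

```bash
python3 - <<'E'
from h import *
S=snap("side");T=snap("top")
cv2.imwrite("pics/s6.png",cv2.resize(S["image"][180:350,240:440],None,fx=4,fy=4,interpolation=cv2.INTER_CUBIC))
cv2.imwrite("pics/t6.png",cv2.resize(T["image"][130:260,200:400],None,fx=4,fy=4,interpolation=cv2.INTER_CUBIC))
s=robot.state();print(s["eef_pos"]);R=cv2.Rodrigues(s["ee_rot"])[0];print(R[:,1])
E
```

```text
[ 0.50883519 -0.30874186  0.15421953]
[-1.93388909e-01 -9.81122097e-01  4.01430757e-04]
```

View pics/s6.png

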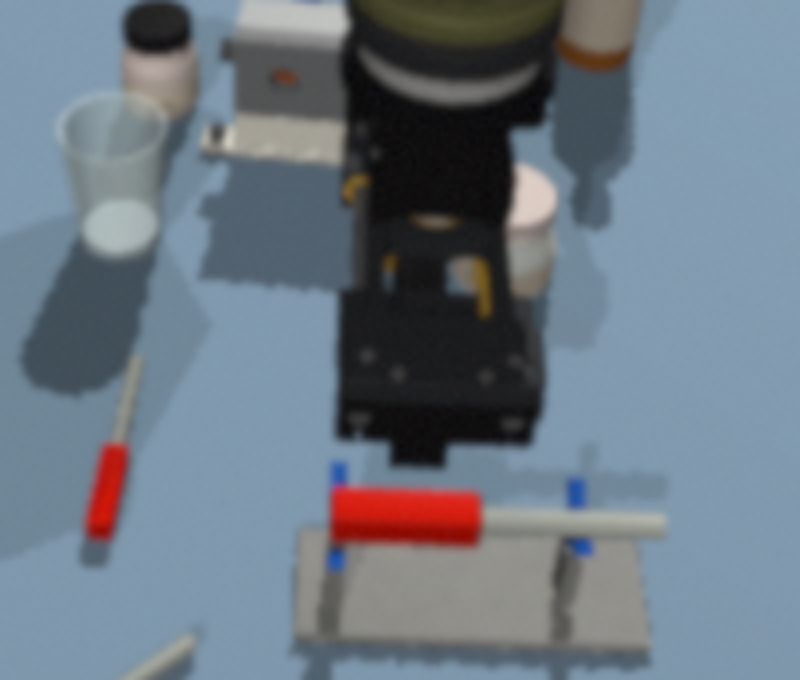

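View pics/t6.png

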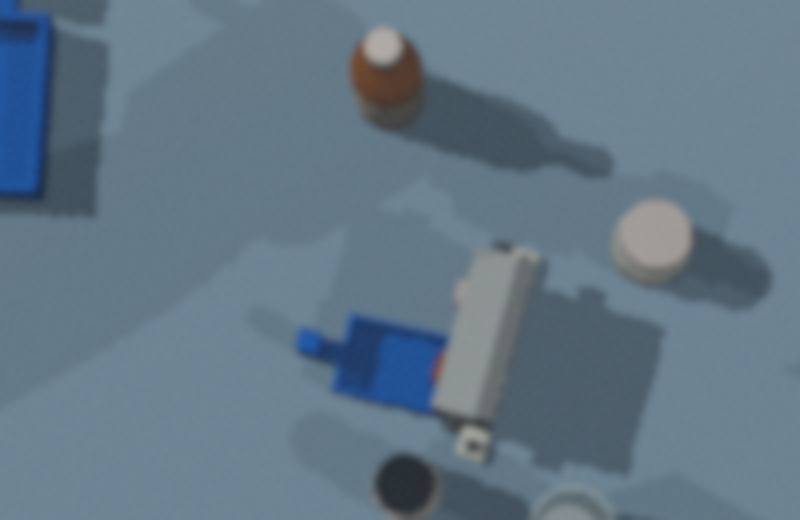

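Call:
move_arm --pt "0 0 -0.025 0" --pt "0 0 -0.025 0" --pt "0 0 -0.025 0" --pt "0 0 -0.018 0" --pt "0 0 -0.01 0" --pt "0 0 0 0" --pt "0 0 0 0"

```text
time: 10.58
eef_pos: [0.509, -0.3098, 0.0512]
ee_rot: [3.126, -0.307, 0.002]
force: [-0.4, 0.6, 0.2]
opening: 0.627
```

Call:
move_arm --pt "0 0 0 0" --pt "0 0 0 0" --pt "0 0 0 0" --pt "0 0 0 0" --pt "0 0 0 0" --pt "0 0 0 0" --claw 0.01

```text
time: 11.32
eef_pos: [0.5083, -0.3092, 0.0502]
ee_rot: [-3.126, 0.307, 0.0]
force: [-0.2, 0.9, 1.7]
opening: 0.209
```

```bash
python3 - <<'E'
from h import *
S=snap("side","pics/s7full.png");T=snap("top")
cv2.imwrite("pics/s7.png",cv2.resize(S["image"][220:350,290:440],None,fx=5,fy=5,interpolation=cv2.INTER_CUBIC))
s=robot.state();print(s["eef_pos"],s["force"],s["opening"]);R=cv2.Rodrigues(s["ee_rot"])[0];print(R[:,1])
E
```

```text
[ 0.50827455 -0.30923538  0.05013985] [-0.62345373  0.97987248  1.07842098] 0.20976969960356182
[-1.94783197e-01 -9.80846276e-01 -2.98969830e-04]
```

View pics/s7.png

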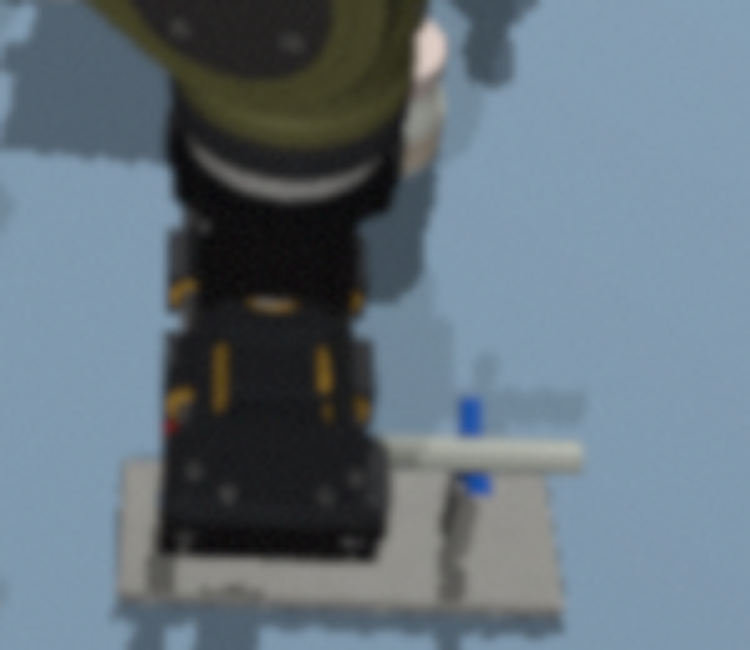

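Call:
move_arm --pt "0 0 0.01 0" --pt "0 0 0.03 0" --pt "0 0 0.03 0" --pt "0 0 0.03 0" --pt "-0.004 0.0165 0 0.138" --pt "-0.004 0.0165 0 0.138" --pt "-0.004 0.0165 0 0.138" --pt "-0.004 0.0165 0 0.138" --pt "-0.004 0.0165 0 0.138" --pt "-0.004 0.0165 0 0.138" --pt "-0.004 0.0165 0 0.138" --pt "-0.004 0.0165 0 0.138" --pt "-0.004 0.0165 0 0.138" --pt "-0.004 0.0165 0 0.138" --pt "-0.004 0.017 0 0.138" --pt "0 0 0 0" --pt "0 0 0 0"

```text
time: 13.55
eef_pos: [0.4645, -0.1279, 0.1505]
ee_rot: [2.481, 1.925, 0.0]
force: [-0.9, -0.7, -1.2]
opening: 0.206
```

```bash
python3 - <<'E'
from h import *
S=snap("side","pics/s8.png");T=snap("top","pics/t8.png")
cv2.imwrite("pics/s8.png",cv2.resize(S["image"][130:280,250:410],None,fx=4,fy=4,interpolation=cv2.INTER_CUBIC))
cv2.imwrite("pics/t8.png",cv2.resize(T["image"][150:280,250:400],None,fx=4,fy=4,interpolation=cv2.INTER_CUBIC))
s=robot.state();print(s["eef_pos"],s["force"],s["opening"]);R=cv2.Rodrigues(s["ee_rot"])[0];print(R[:,1],np.degrees(np.arctan2(R[1,1],R[0,1])))
E
```

```text
[ 0.46446133 -0.12803658  0.15037355] [-0.4803589  -0.05676366 -2.02033174] 0.20853959600816416
[ 9.68698052e-01 -2.48241637e-01  4.15771699e-04] -14.37348697880133
```

View pics/s8.png

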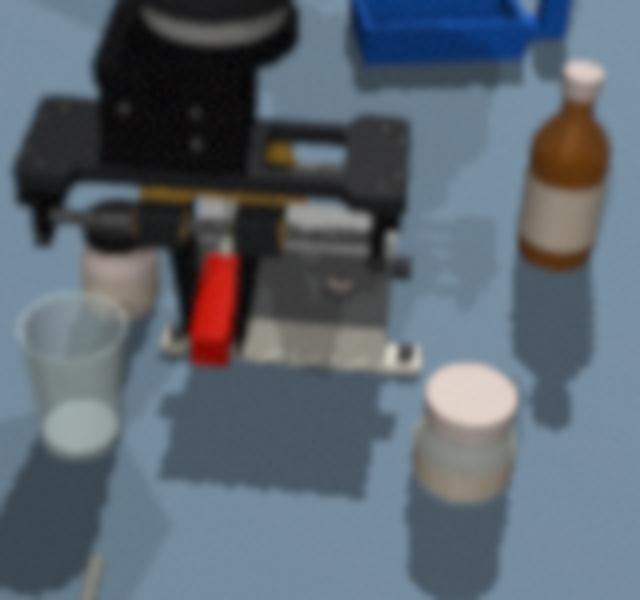

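View pics/t8.png

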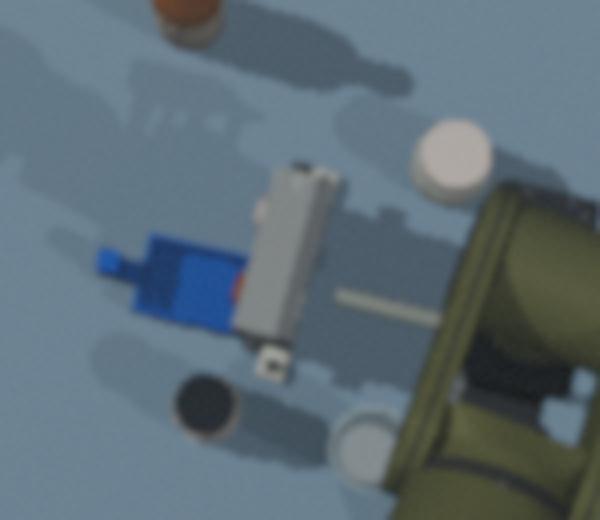

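```bash
python3 - <<'E'
from h import *
T=snap("top")
q=lambda p,o,k:(np.array(p,float)+.5)/k-.5+o
p=onz(T,q([[336,295],[438,320]],[250,150],4),.161);print(p.round(4));d=p[0]-p[1];print(np.degrees(np.arctan2(d[1],d[0])))
ex=np.array([.2453,.9694]);ey=np.array([-.9694,.2453])
for a in p: print(a[:2]@ex-.155,a[:2]@ey+.5108)
t=np.array([.4645,-.128])+.1205*ex;print(t,t@ex-.155,t@ey+.5108)
E
```

```text
[[ 0.494  -0.0124  0.161 ]
 [ 0.476  -0.0839  0.161 ]]
75.88536392187234
-0.04584970866716043 0.02889465502709071
-0.11952847896913389 0.028784590198680626
[ 0.49405865 -0.0111873 ] -0.044652381774999986 0.029115299999999955
```

Call:
move_arm --pt "0 0 -0.025 0" --pt "0 0 -0.025 0" --pt "0 0 -0.025 0" --pt "0 0 -0.02 0" --pt "0 0 0 0" --pt "0 0 0 0"

```text
time: 14.45
eef_pos: [0.4649, -0.1279, 0.056]
ee_rot: [2.48, 1.927, 0.001]
force: [0.8, -0.8, -1.2]
opening: 0.21
```

```bash
python3 - <<'E'
from h import *
S=snap("side","pics/s8.png");T=snap("top","pics/t8.png")
cv2.imwrite("pics/s9.png",cv2.resize(S["image"][160:280,260:360],None,fx=6,fy=6,interpolation=cv2.INTER_CUBIC)[:600])
cv2.imwrite("pics/t9.png",cv2.resize(T["image"][180:255,290:370],None,fx=8,fy=8,interpolation=cv2.INTER_CUBIC))
s=robot.state();print(s["eef_pos"],s["force"],s["opening"])
E
```

```text
[ 0.46523556 -0.12789892  0.05645902] [-0.46244504 -0.4922065  -2.24551152] 0.20902241519784795
```

View pics/s9.png

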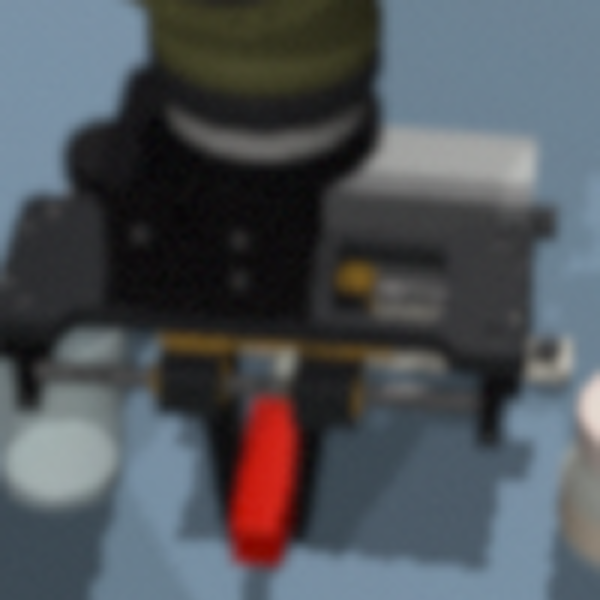

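View pics/t9.png

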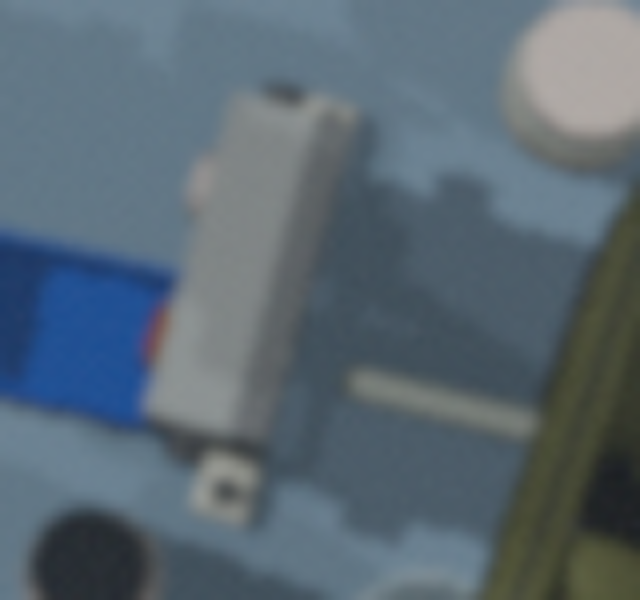

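Call:
move_arm --pt "0.0005 0.0058 0 0" --pt "0.0017 0.0068 0 0" --pt "0.0017 0.0068 0 0" --pt "0.0017 0.0068 0 0" --pt "0 0 0 0"

```text
time: 15.18
eef_pos: [0.4699, -0.1006, 0.0551]
ee_rot: [-2.479, -1.93, 0.0]
force: [-0.3, 1.3, -1.9]
opening: 0.21
```

```bash
python3 - <<'E'
from h import *
T=snap("top")
cv2.imwrite("pics/t10.png",cv2.resize(T["image"][180:255,290:370],None,fx=8,fy=8,interpolation=cv2.INTER_CUBIC))
s=robot.state();print(s["eef_pos"],s["force"],s["moment"])
E
```

```text
[ 0.4699235  -0.10087623  0.05511708] [-0.23453028 -0.05122381 -1.24376313] [-0.12307565  0.11036713  0.0004015 ]
```

View pics/t10.png

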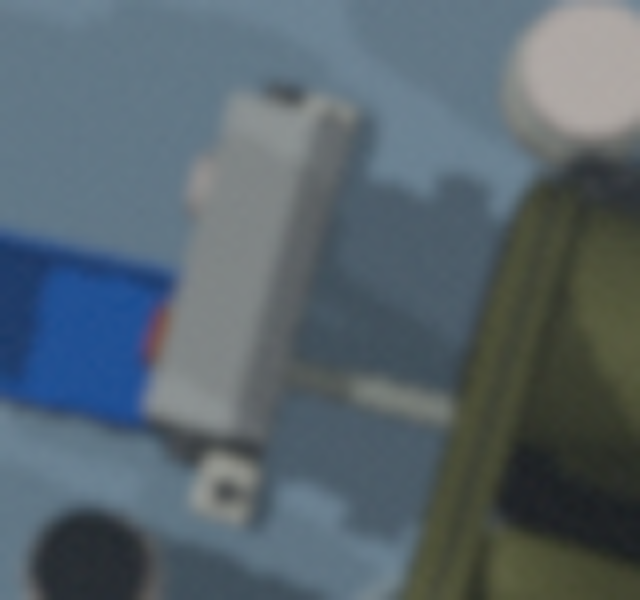

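Call:
move_arm --pt "0.0012 0.0048 0 0" --pt "0.0012 0.0048 0 0" --pt "0.001 0.0039 0 0" --pt "0.001 0.0039 0 0"

```text
time: 15.72
eef_pos: [0.4742, -0.0854, 0.0555]
ee_rot: [2.477, 1.928, -0.005]
force: [-2.2, -7.6, 0.1]
opening: 0.212
```

```bash
python3 - <<'E'
from h import *
T=snap("top")
cv2.imwrite("pics/t11.png",cv2.resize(T["image"][180:255,290:370],None,fx=8,fy=8,interpolation=cv2.INTER_CUBIC))
s=robot.state();print(s["eef_pos"],s["force"],s["moment"])
E
```

```text
[ 0.47436151 -0.08489759  0.05548089] [-1.89676112 -5.94116295 -0.70809723] [-0.99885403  0.30179802  0.03948392]
```

View pics/t11.png

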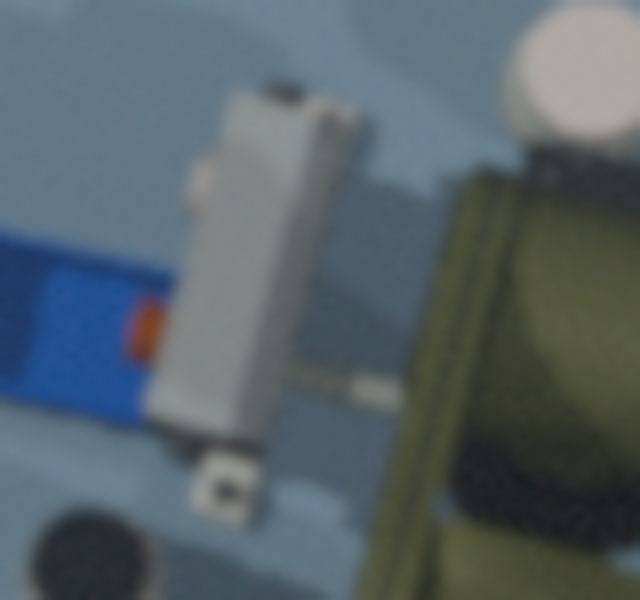

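Call:
move_arm --pt "0.0007 0.0029 0 0" --pt "0.0007 0.0029 0 0" --pt "0.0007 0.0029 0 0" --pt "0.0008 0.0029 0 0" --pt "0.0007 0.0029 0 0"

```text
time: 16.4
eef_pos: [0.478, -0.0692, 0.0552]
ee_rot: [-2.48, -1.928, -0.0]
force: [-0.2, -1.3, -0.1]
opening: 0.212
```

```bash
python3 - <<'E'
from h import *
T=snap("top")
cv2.imwrite("pics/t12.png",cv2.resize(T["image"][180:255,290:370],None,fx=8,fy=8,interpolation=cv2.INTER_CUBIC))
s=robot.state();print(s["eef_pos"],s["force"],s["moment"])
E
```

```text
[ 0.47805265 -0.06876142  0.0552046 ] [ 0.60999962  0.48790898 -1.49559479] [-0.12894619  0.08041202  0.03601894]
```

View pics/t12.png

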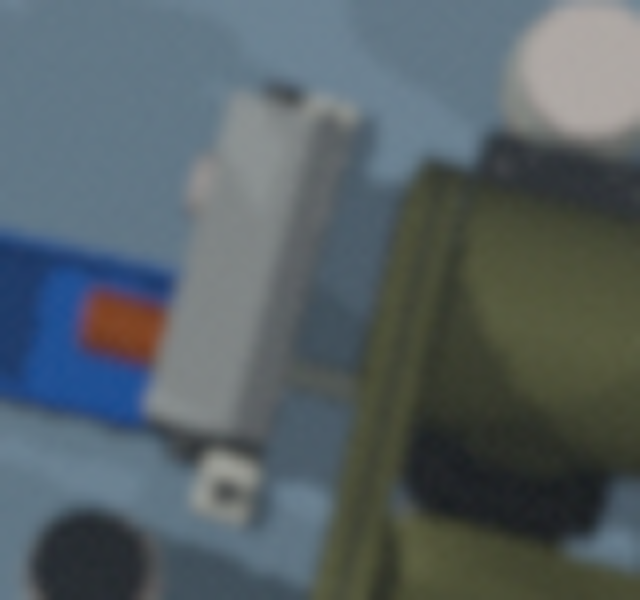

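Call:
move_arm --pt "0.0007 0.0029 0 0" --pt "0.0007 0.0029 0 0" --pt "0.0008 0.0029 0 0" --pt "0.0007 0.0029 0 0" --pt "0 0 0 0" --pt "0 0 0 0"

```text
time: 17.2
eef_pos: [0.4808, -0.0577, 0.0551]
ee_rot: [-2.48, -1.928, 0.0]
force: [-0.2, -0.2, -0.6]
opening: 0.206
```

```bash
python3 - <<'E'
from h import *
T=snap("top")
cv2.imwrite("pics/t13.png",cv2.resize(T["image"][180:255,270:350],None,fx=8,fy=8,interpolation=cv2.INTER_CUBIC))
s=robot.state();print(s["eef_pos"],s["force"],s["moment"])
E
```

```text
[ 0.4807581  -0.05773931  0.05514329] [-0.0199328  -0.38285862 -1.2581106 ] [-0.12603787  0.13099017 -0.00566426]
```

View pics/t13.png

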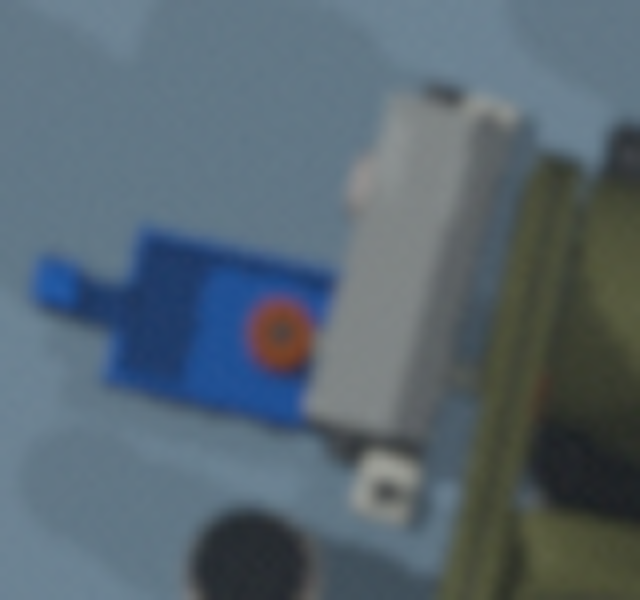

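Call:
move_arm --pt "-0.0024 -0.0097 0 0" --pt "-0.0025 -0.0097 0 0" --pt "-0.0024 -0.0097 0 0" --pt "-0.0025 -0.0097 0 0" --pt "-0.0025 -0.0097 0 0" --pt "-0.0024 -0.0097 0 0" --pt "-0.0018 -0.0115 0 0" --pt "0 0 0 0"

```text
time: 18.25
eef_pos: [0.4643, -0.1282, 0.0552]
ee_rot: [2.481, 1.927, 0.0]
force: [-0.5, 0.3, -1.7]
opening: 0.208
```

```bash
python3 - <<'E'
from h import *
T=snap("top")
cv2.imwrite("pics/t14.png",cv2.resize(T["image"][180:255,270:350],None,fx=8,fy=8,interpolation=cv2.INTER_CUBIC))
s=robot.state();print(s["eef_pos"],s["force"],s["opening"])
q=lambda p,o,k:(np.array(p,float)+.5)/k-.5+o
ex=np.array([.2453,.9694]);ey=np.array([-.9694,.2453])
for z in(.03,.042,.06):
  a=onz(T,q([[283,337]],[270,180],8),z)[0];print(z,a,a[:2]@ex-.155,a[:2]@ey+.5108)
E
```

```text
[ 0.4642639  -0.12777997  0.0551791 ] [-0.82128769  0.19529365 -1.60196511] 0.20911480924644824
0.03 [0.51559348 0.07091004 0.03      ] 0.04021527150349838 0.028377910417377805
0.042 [0.51408125 0.07066487 0.042     ] 0.03960665455925902 0.02978373194112205
0.06 [0.51181289 0.07029712 0.06      ] 0.038693729142899924 0.03189246422673858
```

View pics/t14.png

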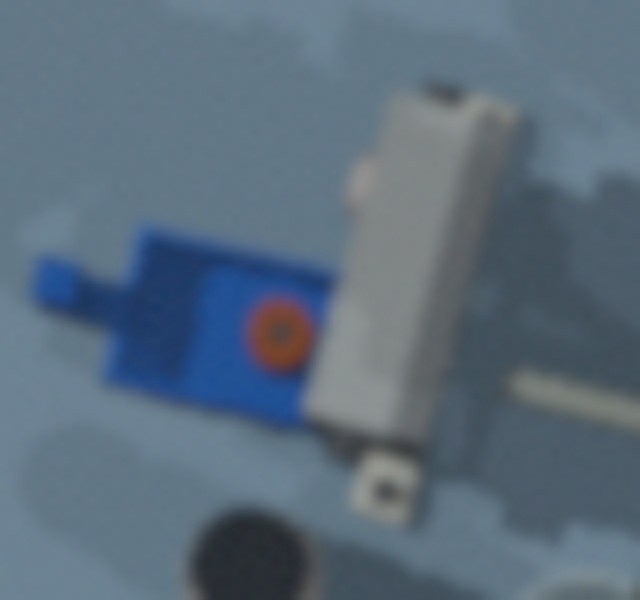

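Call:
move_arm --pt "0 0 0.025 0" --pt "0 0 0.03 0" --pt "0 0 0.04 0" --pt "0 0 0 0" --pt "0.004 -0.0165 0 -0.138" --pt "0.004 -0.0165 0 -0.138" --pt "0.004 -0.0165 0 -0.138" --pt "0.004 -0.0165 0 -0.138" --pt "0.004 -0.0165 0 -0.138" --pt "0.004 -0.0165 0 -0.138" --pt "0.004 -0.0165 0 -0.138" --pt "0.004 -0.0165 0 -0.138" --pt "0.004 -0.0165 0 -0.138" --pt "0.004 -0.0165 0 -0.138" --pt "0.004 -0.017 0 -0.138" --pt "0 0 0 0" --pt "0 0 0 0" --pt "0 0 -0.03 0" --pt "0 0 -0.03 0" --pt "0 0 0 0"

```text
time: 20.8
eef_pos: [0.5061, -0.3071, 0.0868]
ee_rot: [-3.123, 0.304, 0.009]
force: [0.3, 1.1, -1.1]
opening: 0.207
```

```bash
python3 - <<'E'
from h import *
S=snap("side");T=snap("top")
cv2.imwrite("pics/s15.png",cv2.resize(S["image"][220:350,290:440],None,fx=5,fy=5,interpolation=cv2.INTER_CUBIC))
cv2.imwrite("pics/t15.png",cv2.resize(T["image"][150:260,380:480],None,fx=5,fy=5,interpolation=cv2.INTER_CUBIC))
s=robot.state();print(s["eef_pos"],s["force"],s["opening"]);R=cv2.Rodrigues(s["ee_rot"])[0];print(R[:,1])
E
```

```text
[ 0.50842669 -0.30898012  0.09057162] [-0.04809056  0.18437983 -0.73303186] 0.20915376710552958
[-1.93789541e-01 -9.81043121e-01 -8.70547858e-05]
```

View pics/s15.png

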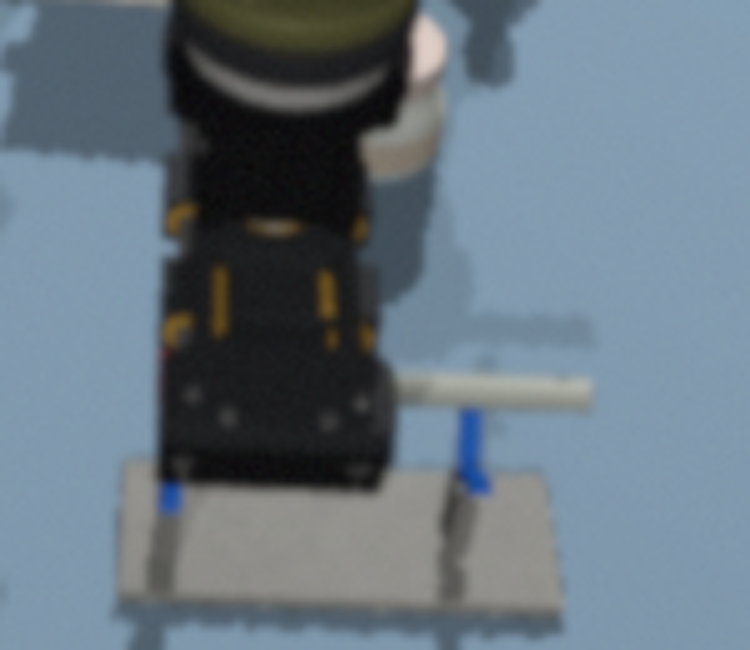

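View pics/t15.png

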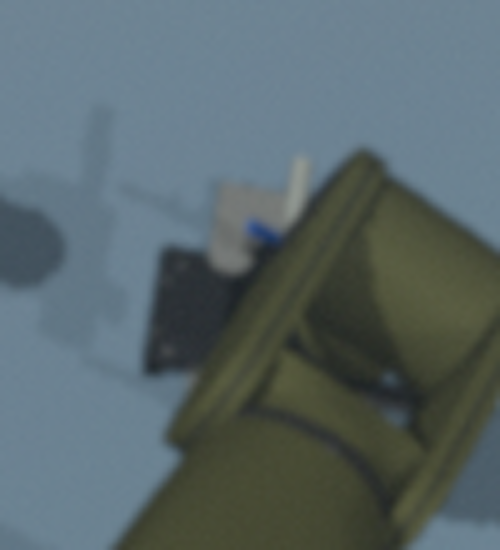

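Call:
move_arm --pt "0 0 -0.015 0" --pt "0 0 -0.012 0" --pt "0 0 -0.006 0" --pt "0 0 -0.004 0" --pt "0 0 -0.003 0" --pt "0 0 0 0" --pt "0 0 0 0"

```text
time: 21.78
eef_pos: [0.5085, -0.3093, 0.0503]
ee_rot: [-3.126, 0.308, -0.001]
force: [0.8, 0.4, -1.2]
opening: 0.21
```

Call:
move_arm --pt "0 0 -0.0005 0" --pt "0 0 0 0"

```text
time: 22.02
eef_pos: [0.5085, -0.3094, 0.0502]
ee_rot: [-3.126, 0.308, -0.001]
force: [-0.2, 2.0, 3.3]
opening: 0.211
```

Call:
move_arm --pt "0 0 0 0" --pt "0 0 0 0" --pt "0 0 0 0" --pt "0 0 0 0" --pt "0 0 0.02 0" --pt "0 0 0.03 0" --pt "0 0 0.05 0" --pt "-0.03 -0.01 0.05 0" --pt "-0.05 -0.02 0.03 0" --pt "-0.05 -0.02 0 0" --pt "-0.05 -0.02 0 0" --pt "-0.02 -0.02 0 0" --pt "0 0 0 0" --pt "0 0 0 0" --claw 0.055

```text
time: 23.78
eef_pos: [0.3088, -0.3992, 0.2305]
ee_rot: [3.126, -0.307, 0.002]
force: [-0.2, -0.1, 0.1]
opening: 0.58
```

```bash
python3 - <<'E'
from h import *
S=snap("side");T=snap("top")
cv2.imwrite("pics/s16.png",cv2.resize(S["image"][140:340,240:440],None,fx=3,fy=3,interpolation=cv2.INTER_CUBIC))
cv2.imwrite("pics/t16.png",cv2.resize(T["image"][130:290,210:460],None,fx=3,fy=3,interpolation=cv2.INTER_CUBIC))
for n,s in(("side",S),("top",T)):
    for b in blobs(masks(s["image"])["red"],20): print(n,b[0],b[1].round(1),b[2].round(1).tolist())
s=robot.state();print(s["eef_pos"],s["force"],s["opening"])
E
```

```text
side 125 [266.3 302.6] [[261.1000061035156, 312.6000061035156], [265.8999938964844, 291.1000061035156], [271.5, 292.29998779296875], [266.70001220703125, 313.79998779296875]]
side 439 [341. 309.] [[323.0, 303.0], [359.0, 303.0], [359.0, 315.0], [323.0, 315.0]]
side 245 [247.  367.4] [[232.39999389648438, 372.1000061035156], [257.1000061035156, 355.6000061035156], [261.70001220703125, 362.5], [237.0, 379.0]]
top 99 [431.4 222.3] [[427.5, 231.89999389648438], [430.8999938964844, 211.5], [435.6000061035156, 212.3000030517578], [432.20001220703125, 232.6999969482422]]
top 30 [404.9 268.4] [[398.5, 268.1000061035156], [399.0, 266.0], [411.29998779296875, 268.70001220703125], [410.79998779296875, 270.79998779296875]]
top 46 [448.6 281.9] [[443.3999938964844, 276.3999938964844], [446.0, 274.79998779296875], [453.6000061035156, 287.0], [451.0, 288.6000061035156]]
[ 0.30912294 -0.39887101  0.23003395] [ 0.14013609 -0.54784985  0.69737815] 0.5778267871202614
```

View pics/s16.png

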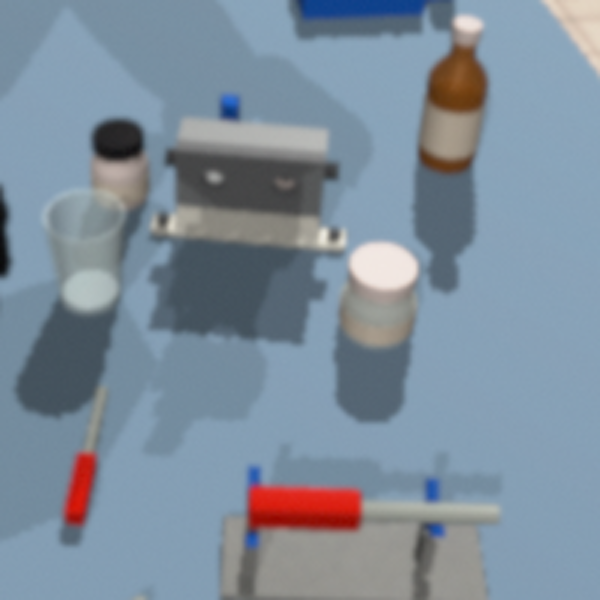

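View pics/t16.png

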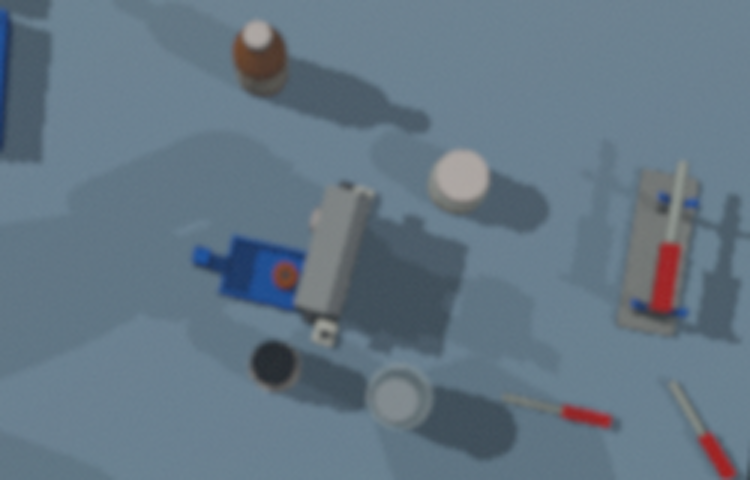

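```bash
python3 -c "
from rig import workorder
print(workorder.close_job())"
```

```text
the job is handed in; nothing more can be done
None
```

I pushed the worn bush out with the drift and it dropped into the blue dish, then laid the drift back in its cradle. I handed the job in at about 24 s of robot time. No verdict comes back from handing in, so what follows rests on my own last pictures and readings.

- **Worn bush:** It came to rest standing on end in the dish, not on its side as the task text expects. It is about 4 mm clear of the block's exit face. Standing, its centre is about 10 mm above the dish's reference point, worked out from the sizes given. That is inside the 16 mm limit, so I did not try to tip it over. The fingers held only the dish's lug and the drift's handle.
- **Dish:** It looks flat on the bench under the exit end. I judged this by eye and did not measure its tilt.
- **Drift:** It is in its cradle with the tip the same way as at the start. The handle's image is within about 0.3 pixel (about 1 mm) of where it started in both views.
- **White bush and bystanders:** The white bush, beaker, jar, bottle and pot all look unmoved.
- **Robot:** The gripper was clear of everything and open. The highest force I read was about 8 N, during the push.

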